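Pin the drawbar and close the hitch pin's loop

TASK

Lock the square steel drawbar in its receiver: take the hitch pin that carries the hinged wire loop out of its wooden block and push it all the way down through the cross hole near the bar's free end, with the loop reaching out past that end. Then swing the loop down over the bar's end until it snaps shut under the bar, and let go. Leave the plain pin, which has no loop, standing in its block.

Things in the scene. Friction and masses are not known exactly. Their poses are not given: they have to be found in the camera images.
- hitch_pin: Loose steel pin (0.24 kg) with wire loop, upright in one of two alike wooden blocks (66x66, 56 high). Origin: centre of flange underside (flange 30 across, 5 thick); z up. Shank 14 thick, 51 long, last 12 tapering to 5. Square head 20x20 (sides along x, y) up to z 52; grip it above z 22. Loop: 6 mm wire U, 50 wide inside, on an axle along y at z 12 (66 long), crossbar 66 from axle towards -x.
- pin_loop (a joint): Hinge of the wire loop, rad. 0 = open: it reaches out to the pin's -x, rising 10 degrees. Grows as the crossbar swings down; 1.6 = shut, nearly straight down by the shank, crossbar 53 mm below the flange. Over-centre spring: under 0.5 it holds the loop open, past that it snaps shut by itself. About 1 N down on the crossbar moves it; the pin may lean a few degrees meanwhile.
- hole (a point): Centre of the top mouth of the vertical through hole in the fixed level drawbar (steel, 36x36 mm), on its top face 100 mm above the bench. Hole 18 wide, mouth chamfered 2.5. The point's -x points along the bar to its free end, 22 mm from the centre; z up. Open air beyond and below that end. At +x a grey receiver begins 44 mm from the centre and rises 12 mm above the bar.
- plain_pin: Bystander: loose steel pin with the same shank, flange and head but no wire loop, upright in the other wooden block. Origin: centre of its flange's underside.

How it is judged:
By the outcome, as a careful person would: the job done as asked, in the order asked, and still so for the second after the job is handed in, with the robot touching nothing.
It also fails if it takes over 48 s, if anything falls off the work surface, if the arm or the gripper's body presses on something with over 40 N, if the wrist force passes 120 N, or if a joint passes its speed limit or range.

ROBOT

A 7-joint arm with a two-finger parallel gripper is mounted at the origin on a cart in front of the work surface, level with it; the furniture and walls round the work are solid. World frame = base frame: x ahead of the robot, y to its left, z up, the work surface at z = 0. Lengths are in m, angles in rad, forces in N, time in s.
With the tool pointing down it reaches from about 0.4 to 0.85 m from the base axis. Payload 4.5 kg.
Tool frame: the origin (TCP) lies between the finger pads; the fingertips stand 11 mm ahead of it and the grasp point (between the pads) lies 8 mm behind it (r.nose_length is the distance from the TCP to the fingertips, in m); z points along the fingers, y is the line along which they close (so a half turn about z gives the same grasp; the last joint's range is limited). The gripper opens to 88 mm and grips with 3 to 60 N. Pads are 18 mm wide; open, the fingers measure 123 mm over their backs; the gripper's body (75 mm by 187 mm) begins 45 mm behind the grasp point.
Start: joints at [0.034, 0.689, -0.195, 1.565, 0.157, 0.902, -0.215], TCP at [0.625, 0, 0.25] pointing down, gripper open.
Joint ranges: [-3.01, 3.01], [-0.46, 2.08], [-1.47, 1.51], [0.13, 2.56], [-1, 4.14], [0.04, 2.09], [-2.66, 2.66]. Speed limits (rad/s): [2.57, 2.57, 3.14, 3.14, 3.14, 3.14, 3.14].

INTERFACE

Orientations are given as a unit quaternion [x, y, z, w].
In Python, from plant import get_state, snapshot, camera_model, r gives the robot as it stands.
- The arm moves only by the shell command python3 -m inch 'ROWS' [FORCE]. ROWS is text: rows parted by semicolons, each of 7 numbers parted by spaces: the opening, from -1 (shut) to 1 (fully open), then the shift along the tool's x, y, z in m, then the turn, a rotation vector about the tool's x, y, z in rad. A call has 1 to 20 rows; each row shifts and turns the commanded pose from where the row before left it, along the tool's axes as they then stand; what a row does not reach is not made up. A row lasts 1/12 s, in which the tool goes at most 41.7 mm and 7.16 degrees, less where a joint would pass 70% of its speed; a pose out of reach is approached as far as the arm can. A call is refused whole if a number of a shift passes 0.0417 or a number of a turn 0.125, either way. A call with a gripper value outside its range is refused whole. The fingers move at their own pace and stop on an object; FORCE is the grip in N (left out, the last holds). Time passes only in rows, so rows that do not move let the fingers close. It gives the time, the measured TCP pose, the force, the opening and the grip force at its end, in the units of the state.
- get_state(): the state, without advancing time (a new reading comes with each control period).
- snapshot(name): name is "scene" or "side" or "wrist"; returns (picture, depth): 420x560x3 uint8, red, green, blue; 420x560 float32, m along the optical axis (not along the pixel's ray), 0 where there is no reading.
- camera_model(name): a dict with "intrinsics" (3x3 intrinsics, pixels), "dist" ([k1, k2, p1, p2, k3] as OpenCV has them; the pictures are not rectified), "view" (4x4, takes a point from world to camera coordinates). Camera axes: x right, y down, z forward; pixel columns grow to the right and rows downward; lengths in m; the calibration is good to about 2 mm. A picture is of the moment at which its call begins: read the wrist's pose just before it. camera_model takes no time and is no camera call; for the wrist camera it gives the pose at the moment of the call.
- r.finish_job(): hands the job in; it is judged then, once.
The state is a dict: "clock": time; "q": joint angles; "qd": joint speeds; "joint_torque": joint torques, N m; "tool_pos": TCP position; "eef_rot": TCP orientation; "contact_force": force on the tool from outside, world axes, zero at the start; "moment": the same for the moment, N m; "opening": opening from 0.0 (shut) to 1.0 (fully open); "finger_force": force on a finger pad.
Only numpy, scipy, OpenCV 4.12 (cv2) and the standard library are available. Lean on these libraries where they do the work, as an engineer would, in place of code of your own. Each camera call takes 0.05 s, during which the arm holds its last target. There are 200 camera calls.

## Working session

There is one attempt and no reset: what is moved stays moved. The work goes in short steps, Python scripts to look and compute and a shell command to move; the robot and the scene stay as the last step left them, time stands still between calls to the robot, and variables do not carry over. Pictures are saved under pics/ and viewed, at most 10 in all, crops included, and the job is handed in when it is done.

```bash
mkdir -p pics; ls; cat > h.py <<'E'
import numpy as np, cv2
from plant import get_state, snapshot, camera_model, r
def cloud(n,d,m):
    K=np.array(m["intrinsics"]);D=np.array(m["dist"]);V=np.array(m["view"])
    v,u=np.mgrid[0:d.shape[0],0:d.shape[1]]
    p=cv2.undistortPoints(np.stack([u.ravel(),v.ravel()],1).astype(np.float64)[:,None],K,D)[:,0]
    P=np.c_[p,np.ones(len(p))]*d.reshape(-1,1)
    W=(P-V[:3,3])@V[:3,:3]
    return W.reshape(d.shape+(3,))
def shot(n,tag):
    m=camera_model(n);im,d=snapshot(n)
    cv2.imwrite(f"pics/{tag}.png",im[...,::-1]);
    W=cloud(n,d,m);W[d==0]=np.nan
    np.savez(f"{tag}.npz",im=im,d=d,W=W,V=m["view"],K=m["intrinsics"],D=m["dist"])
    return im,d,W
E
python3 - <<'E'
from h import *
for n in("scene","side","wrist"): shot(n,n+"0")
a=[cv2.imread(f"pics/{n}0.png") for n in("scene","side","wrist")]
print(get_state())
for n in("scene","side"):
    m=camera_model(n);V=np.array(m["view"]);print(n,-V[:3,:3].T@V[:3,3],V[2,:3],m["intrinsics"][0])
E
```

```text
pics
{'clock': 0.15, 'q': array([ 0.03381033,  0.68977338, -0.19456186,  1.56607984,  0.15730076,
        0.902523  , -0.21510472]), 'qd': array([-0.00096149, -0.00180734, -0.00182293, -0.00310885, -0.00042581,
        0.00142853,  0.00029612]), 'joint_torque': array([-1.46674727e-03, -5.27863634e+01, -1.26819178e+00, -1.53587687e+01,
       -5.24473807e-02,  3.92338901e-03,  1.12435155e-04]), 'tool_pos': array([ 6.24537771e-01, -2.38107754e-05,  2.49113081e-01]), 'eef_rot': array([ 7.07080350e-01,  7.07132869e-01, -5.21466006e-04, -4.60804631e-04]), 'contact_force': array([-0.48377997, -0.02201971,  0.13153521]), 'moment': array([-0.0135279 , -0.04276627, -0.01744629]), 'finger_force': 0.0, 'opening': 0.9974699128943308}
scene [0.14978386 0.58056668 0.67176822] [ 0.43628029 -0.61883765 -0.65322237] [416.73226      0.         278.44990077]
side [0.3033679  0.8687867  0.64037149] [ 0.23076302 -0.81059259 -0.5382268 ] [461.57586465   0.         280.46815025]
```

View pics/scene0.png

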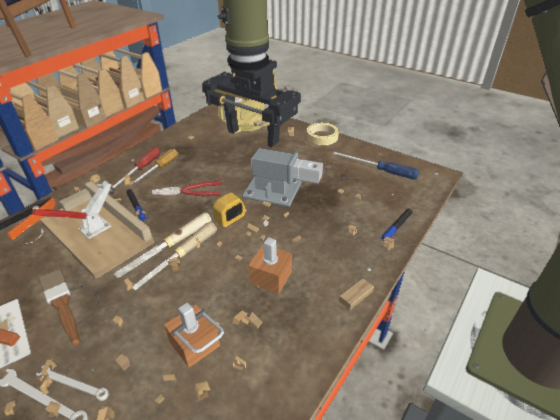

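View pics/side0.png

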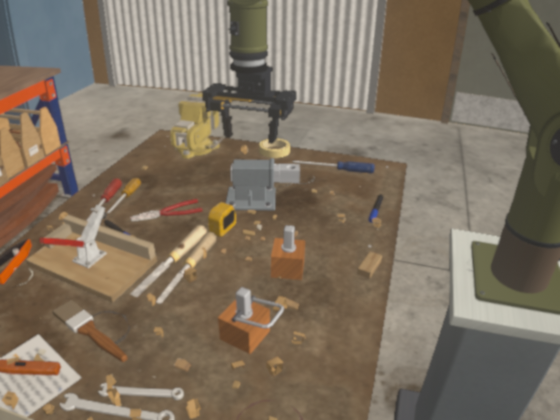

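Scene picture: the looped pin is at about (190,318) with its loop towards (215,330). The plain pin is at (271,250). The drawbar end is at (312,170) with the receiver at (275,170). The side view agrees: looped pin (244,303), plain pin (290,240), bar (287,172).

```bash
python3 - <<'E'
from h import *
def rect(P):
    (c,s,a)=cv2.minAreaRect((P[:,:2]*1000).astype(np.float32)); return np.round(c,1),np.round(s,1),round(a,1)
boxes={"scene":dict(loop=(160,295,230,365),plain=(245,232,300,295),bar=(240,140,330,205)),
 "side":dict(loop=(212,282,300,350),plain=(265,220,310,282),bar=(222,155,305,212))}
for n in boxes:
    W=np.load(n+"0.npz")["W"]
    for k,(a,b,c,e) in boxes[n].items():
        P=W[b:e,a:c].reshape(-1,3);P=P[np.isfinite(P[:,2])]
        h,ed=np.histogram(P[:,2],bins=np.arange(0,.14,.004));print(n,k,h)
        if k!="bar":
            for nm,lo,hi in(("block",.05,.060),("loopz",.066,.1),("head",.08,.104),("headtop",.104,.115)):
                Q=P[(P[:,2]>lo)&(P[:,2]<hi)]
                if len(Q)>5: print("  ",nm,len(Q),rect(Q),Q.mean(0).round(4))
        else:
            Q=P[(P[:,2]>.094)&(P[:,2]<.105)];print("  bar",len(Q),rect(Q))
            Q=P[(P[:,2]>.108)&(P[:,2]<.118)];print("  rec",len(Q),rect(Q))
for n in boxes:
    im=cv2.imread(f"pics/{n}0.png");tiles=[]
    for k,(a,b,c,e) in boxes[n].items():
        tiles.append(cv2.resize(im[b-8:b+72,a-8:a+92],(400,320),interpolation=cv2.INTER_CUBIC)) if 0 else tiles.append(cv2.resize(im[b-5:b+75,a-5:a+95],(260,208),interpolation=cv2.INTER_CUBIC))
    globals()["t_"+n]=np.hstack(tiles)
cv2.imwrite("pics/t0.png",np.vstack([t_scene,t_side]))
E
```

```text
scene loop [1560   64   56   66   56   44   29   31   38   59   66   61   64  240
  541   55   26   90  150  112  168   35   20   18   24   22   58   73
    0    0    0    0    0    0]
   block 818 (array([520. , 326.3]), array([66.7, 68.5]), 74.7) [0.5134 0.3298 0.0563]
   loopz 632 (array([490.5, 331.8]), array([66.7, 76.2]), 78.8) [0.4951 0.3336 0.0787]
   head 287 (array([482.3, 329. ]), array([60.9, 73.5]), 56.3) [0.4832 0.3355 0.0865]
   headtop 131 (array([520.2, 326.1]), array([20.1, 21.1]), 72.6) [0.5192 0.327  0.108 ]
scene plain [1271   77   51   53   56   59   48   60   63   52   51   64   53  162
  480   48   14   17   23   14   23   17   17   14   23   17   34   49
    0    0    0    0    0    0]
   block 667 (array([497.6, 117.1]), array([67.7, 70.5]), 8.9) [0.4924 0.1248 0.0565]
   loopz 157 (array([492.4, 121.6]), array([25.7, 15. ]), 52.7) [0.4932 0.1236 0.083 ]
   head 111 (array([492.3, 121.5]), array([25.3, 15. ]), 52.7) [0.4934 0.124  0.0918]
   headtop 83 (array([497., 118.]), array([20.1, 18.7]), 89.8) [0.4963 0.1195 0.1081]
scene bar [1863  142  512  174   86
[... 919 characters left out ...]
  13  16  34  31   0   0   0   0   0   0]
   block 541 (array([498.7, 119.1]), array([66.3, 70.8]), 9.4) [0.4969 0.126  0.0561]
   loopz 136 (array([496.2, 125.3]), array([22.4, 12.9]), 30.2) [0.497  0.1264 0.0825]
   head 94 (array([495.9, 126.1]), array([19.6,  8.9]), 28.2) [0.4967 0.1267 0.0918]
   headtop 65 (array([498.7, 120. ]), array([18.9, 20.3]), 11.0) [0.4982 0.121  0.1076]
side bar [1245  127  442  164   74   47   41   41   43   48   49   43   45   40
   44  106   94   96   89   95  108   80  106  102  137  192  115  281
   32    0    0    0    0    0]
  bar 384 (array([ 633. , -134.4]), array([177.2,  49.9]), 17.3)
  rec 313 (array([ 664.4, -131.7]), array([103.4,  61.3]), 17.3)
```

View pics/wrist0.png

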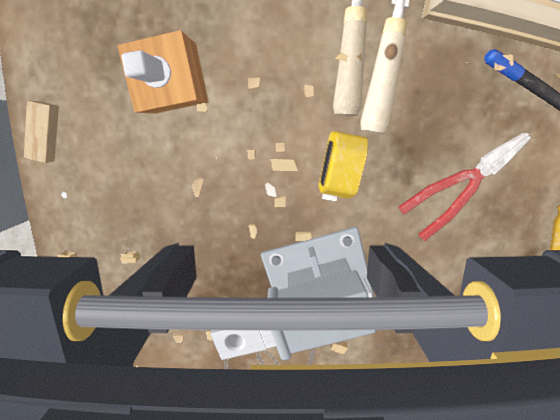

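View pics/t0.png

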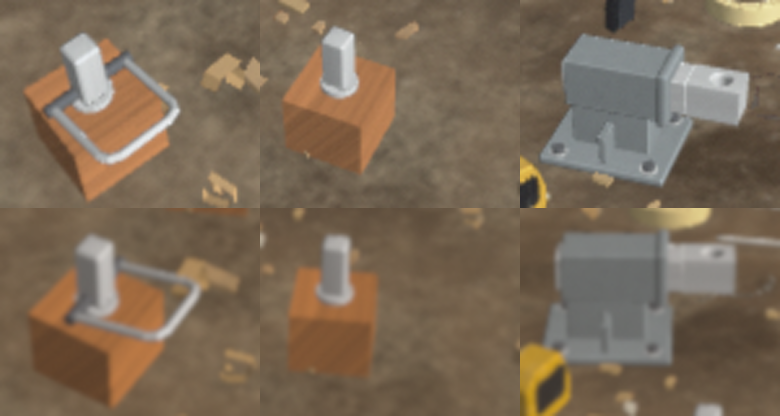

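Wrist picture: the hole is at (235,341) and the plain pin head at (140,65). The tiles show the looped pin with its open loop, and the bar's hole in both views. Next I fit the hole, the bar axis and the loop's heading.

```bash
cat >> h.py <<'E'
def ray(z,uv,h):
    p=cv2.undistortPoints(np.array([[uv]],float),z["K"],z["D"])[0,0];R=z["V"][:3,:3]
    d=R.T@[p[0],p[1],1];c=-R.T@z["V"][:3,3];return c+d*(h-c[2])/d[2]
E
python3 - <<'E'
from h import *
Z={n:np.load(n+"0.npz") for n in("scene","side","wrist")}
print("hole wrist",ray(Z["wrist"],(235,341),.1))
# tile scale 2.6; scene origin (235,135), side (217,150)
print("hole scene",ray(Z["scene"],(235+(722-520)/2.6,135+79/2.6),.1),"side",ray(Z["side"],(217+(714-520)/2.6,150+(253-208)/2.6),.1))
for n,z in Z.items():
    W=z["W"];im=z["im"].astype(int)
    m=(abs(W[...,2]-.1)<.004)&(abs(W[...,0]-.60)<.05)&(abs(W[...,1]+.145)<.045)
    if n=="wrist": m[:300]=0;m[:,:200]=0;m[:,300:]=0
    P=W[m]; print(n,len(P),P[:,2].mean() if len(P) else 0)
    if len(P)>30:
        print("  ",cv2.minAreaRect((P[:,:2]*1000).astype(np.float32)))
    # receiver top edges
    m=(abs(W[...,2]-.1115)<.0035)&(abs(W[...,0]-.66)<.08)&(abs(W[...,1]+.13)<.06)
    if n!="wrist":
        P=W[m];print("  rec",len(P),cv2.minAreaRect((P[:,:2]*1000).astype(np.float32)))
    # loop
        m=(W[...,2]>.0665)&(W[...,2]<.092)&(abs(W[...,0]-.48)<.06)&(abs(W[...,1]-.33)<.06)
        P=W[m];P=P[np.hypot(P[:,0]-.521,P[:,1]-.3265)>.02]
        # fit yaw & centre: symmetry
        print("  loop",len(P),cv2.minAreaRect((P[:,:2]*1000).astype(np.float32)))
        from scipy.optimize import least_squares
        def f(p):
            c,s=np.cos(p[2]),np.sin(p[2]);d=P[:,:2]-p[:2]
            x=c*d[:,0]+s*d[:,1];y=-s*d[:,0]+c*d[:,1]
            s1=np.hypot(np.maximum(np.maximum(-65-x*1e3,x*1e3),0),abs(y*1e3)-28)
            s2=np.hypot(x*1e3+65,np.maximum(abs(y*1e3)-28,0)); s3=np.hypot(x*1e3,np.maximum(abs(y*1e3)-33,0))
            return np.minimum(np.minimum(s1,s2),s3)
        o=least_squares(f,[.521,.3265,-.2],loss="soft_l1",x_scale=[.01,.01,.1]);print("  fit",o.x,o.cost/len(P))
E
```

```text
hole wrist [ 0.57480005 -0.15990484  0.1       ]
hole scene [ 0.56953841 -0.16209743  0.1       ] side [ 0.56901005 -0.16086788  0.1       ]
scene 298 0.10029891586686525
   ((601.3876342773438, -145.82083129882812), (109.20702362060547, 52.30059814453125), 13.130037307739258)
  rec 403 ((661.7567138671875, -131.9613037109375), (104.66583251953125, 54.86139678955078), 16.44447135925293)
  loop 404 ((488.4325866699219, 332.39764404296875), (66.73058319091797, 72.1488265991211), 78.45763397216797)
  fit [ 0.51983083  0.32655796 -0.20901359] 0.9095083337701733
side 242 0.10018521285151423
   ((601.6806640625, -145.521240234375), (114.85881805419922, 45.21107482910156), 26.817626953125)
  rec 312 ((664.3731689453125, -131.6935272216797), (103.41108703613281, 61.27573013305664), 17.296199798583984)
  loop 366 ((490.86065673828125, 332.7518615722656), (68.04753875732422, 72.17369079589844), 77.3765869140625)
  fit [ 0.52190698  0.32651203 -0.21527782] 0.835810710748004
wrist 1262 0.10093914364671175
   ((583.9398803710938, -157.58187866210938), (64.54534912109375, 36.843833923339844), 15.759688377380371)
```

```bash
python3 -m inch '0.1 0.0327 -0.0104 0 0 0 0;0.1 0.0327 -0.0104 0 0 0 0;0.1 0.0327 -0.0104 0 0 0 0;0.1 0.0327 -0.0104 0 0 0 0;0.1 0.0327 -0.0104 0 0 0 0;0.1 0.0327 -0.0104 0 0 0 0;0.1 0.0327 -0.0104 0 0 0 0;0.1 0.0327 -0.0104 0 0 0 0;0.1 0.0327 -0.0104 0 0 0 0;0.1 0.0327 -0.0104 0 0 0 0' 20 && python3 -m inch '0.1 0 0 0 0 0 -0.1133;0.1 0 0 0 0 0 -0.1133;0.1 0 0 0 0 0 -0.1133;0.1 0 0 0 0 0 -0.1133;0.1 0 0 0 0 0 -0.1133;0.1 0 0 0 0 0 -0.1133;0.1 0 0 0 0 0 -0.1133;0.1 0 0 0 0 0 -0.1133;0.1 0 0 0 0 0 -0.1133;0.1 0 0 0 0 0 -0.1133;0.1 0 0 0 0 0 -0.1133;0.1 0 0 0 0 0 -0.1133;0.1 0 0 0 0 0 0;0.1 0 0 0 0 0 0'
cat >> h.py <<'E'
from scipy.spatial.transform import Rotation as Ro
def err(target,yaw=None):
    """tool-frame shift to world target with TCP, and tool-z turn so tool y has world yaw"""
    s=get_state();R=Ro.from_quat(s["eef_rot"]);M=R.as_matrix()
    print("pos",s["tool_pos"].round(4),"yaw",np.arctan2(M[1,1],M[0,1]).round(4),"tilt",M[:,2].round(4),"F",np.round(s["contact_force"],2),"t",s["clock"],"q7",s["q"][6].round(2))
    print("shift",(M.T@(np.array(target)-s["tool_pos"])).round(4))
    if yaw is not None:
        T=np.array([[np.sin(yaw),np.cos(yaw),0],[-np.cos(yaw),np.sin(yaw),0],[0,0,-1]]).T
        T=np.c_[np.cross([np.cos(yaw),np.sin(yaw),0],[0,0,-1]),[np.cos(yaw),np.sin(yaw),0],[0,0,-1]]
        print("turn",Ro.from_matrix(M.T@T).as_rotvec().round(4))
E
python3 - <<'E'
from h import *
err((.521,.3265,.25),1.359)
shot("wrist","wrist1")
E
```

```text
clock: 0.98
tool_pos: [0.5201, 0.3284, 0.2495]
eef_rot: [0.707, 0.707, -0.0, 0.0]
contact_force: [0.0, 0.3, 0.4]
opening: 0.549
finger_force: 0.0
clock: 2.15
tool_pos: [0.5209, 0.3268, 0.2494]
eef_rot: [0.107, 0.994, -0.0, -0.0]
contact_force: [0.8, 0.3, 0.5]
opening: 0.549
finger_force: 0.0
pos [0.5209 0.3268 0.2494] yaw 1.3563 tilt [-7.e-04 -2.e-04 -1.e+00] F [0.83 0.33 0.47] t 2.15 q7 0.33
shift [-0.0001 -0.0002 -0.0006]
turn [-0.0003 -0.0007 -0.0027]
```

View pics/wrist1.png

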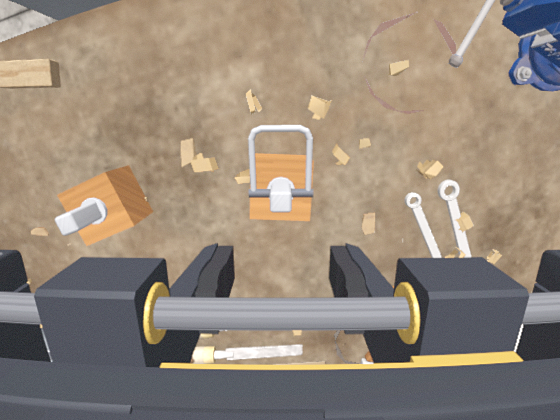

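Wrist view 1: the loop is square to the gripper, with its crossbar at rows 127–133 and centred at column 281. The head is at (281,200).

```bash
python3 - <<'E'
from h import *
z=np.load("wrist1.npz");W=z["W"]
for lo,hi in((.100,.114),(.05,.060),(.0665,.092)):
    m=(W[...,2]>lo)&(W[...,2]<hi);m[:110]=0;m[230:]=0;m[:,:235]=0;m[:,330:]=0
    P=W[m];print(lo,len(P),P.mean(0).round(4),np.median(P[:,2]),cv2.minAreaRect((P[:,:2]*1000).astype(np.float32)))
E
```

```text
0.1 489 [0.5228 0.3264 0.108 ] 0.10846308376763439 ((523.9627685546875, 326.2041015625), (19.35634422302246, 20.355724334716797), 77.25904846191406)
0.05 2337 [0.5224 0.3267 0.0569] 0.056911210567512284 ((523.9640502929688, 326.2416076660156), (66.00727844238281, 66.58448028564453), 75.61470794677734)
0.0665 1550 [0.4922 0.3328 0.0776] 0.07780075661277247 ((492.8665771484375, 333.28863525390625), (65.68744659423828, 72.52587890625), 77.53936004638672)
```

```bash
python3 -m inch '0.1 -0.0015 -0.0005 0 0 0 0;0.1 0 0 0.025 0 0 0;0.1 0 0 0.025 0 0 0;0.1 0 0 0.025 0 0 0;0.1 0 0 0.025 0 0 0;0.1 0 0 0.02 0 0 0;0.1 0 0 0.02 0 0 0;0.1 0 0 0.018 0 0 0;0.1 0 0 0 0 0 0;-0.8 0 0 0 0 0 0;-0.8 0 0 0 0 0 0;-0.8 0 0 0 0 0 0;-0.8 0 0 0 0 0 0;-0.8 0 0 0 0 0 0;-0.8 0 0 0 0 0 0' 40
python3 - <<'E'
from h import *
err((.5225,.3263,.091),1.359)
E
```

```text
clock: 3.45
tool_pos: [0.523, 0.3262, 0.0928]
eef_rot: [0.106, 0.994, 0.0, 0.001]
contact_force: [-0.9, -0.6, 5.8]
opening: 0.224
finger_force: 39.8
pos [0.523  0.3262 0.0928] yaw 1.3591 tilt [ 1.5e-03  4.0e-04 -1.0e+00] F [-0.85 -0.62  5.82] t 3.45 q7 0.21
shift [ 0.0005 -0.      0.0018]
turn [0.0008 0.0014 0.0001]
```

```bash
python3 -m inch '-0.8 0 0 -0.01 0 0 0;-0.8 0 0 -0.01 0 0 0;-0.8 0 0 -0.02 0 0 0;-0.8 0 0 -0.02 0 0 0;-0.8 0 0 -0.02 0 0 0;-0.8 0 0 -0.02 0 0 0;-0.8 0 0 -0.02 0 0 0;-0.8 0 0 -0.02 0 0 0;-0.8 0 0 -0.02 0 0 0;-0.8 0 0 0 0 0 0;-0.8 0 0 0 0 0 0'
python3 - <<'E'
from h import *
err((.62,-.17,.25),1.571+.275)
E
```

```text
clock: 4.37
tool_pos: [0.5226, 0.3266, 0.2528]
eef_rot: [0.105, 0.994, 0.001, 0.001]
contact_force: [0.9, 0.3, -3.5]
opening: 0.222
finger_force: 39.8
pos [0.5226 0.3266 0.2528] yaw 1.3597 tilt [ 0.0019  0.0014 -1.    ] F [ 0.92  0.25 -3.54] t 4.3667 q7 0.34
shift [-0.1993 -0.4651  0.0023]
turn [ 0.0014  0.002  -0.4863]
```

```bash
python3 -m inch '-0.8 -0.0108 -0.0332 0 0 0 0;-0.8 -0.0108 -0.0332 0 0 0 0;-0.8 -0.0108 -0.0332 0 0 0 0;-0.8 -0.0108 -0.0332 0 0 0 0;-0.8 -0.0108 -0.0332 0 0 0 0;-0.8 -0.0108 -0.0332 0 0 0 0;-0.8 -0.0108 -0.0332 0 0 0 0;-0.8 -0.0108 -0.0332 0 0 0 0;-0.8 -0.0108 -0.0332 0 0 0 0;-0.8 -0.0108 -0.0332 0 0 0 0;-0.8 -0.0108 -0.0332 0 0 0 0;-0.8 -0.0108 -0.0332 0 0 0 0;-0.8 -0.0108 -0.0332 0 0 0 0;-0.8 -0.0108 -0.0332 0 0 0 0' && python3 -m inch '-0.8 0 0 0 0 0 -0.0697;-0.8 0 0 0 0 0 -0.0695;-0.8 0 0 0 0 0 -0.0695;-0.8 0 0 0 0 0 -0.0695;-0.8 0 0 0 0 0 -0.0695;-0.8 0 0 0 0 0 -0.0695;-0.8 0 0 0 0 0 -0.0695;-0.8 0 0 0 0 0 0;-0.8 0 0 0 0 0 0;-0.8 0 0 0 0 0 0'
python3 - <<'E'
from h import *
err((.573,-.160,.25),1.571+.275)
T=[]
for n,b in(("scene",(250,80)),("side",(215,80)),("wrist",(190,120))):
    im,d,W=shot(n,n+"2");a,c=b;w,h=(130,110) if n!="wrist" else (180,152)
    t=im[c:c+h,a:a+w,::-1];T.append(cv2.resize(t,(390,330),interpolation=cv2.INTER_CUBIC))
cv2.imwrite("pics/t2.png",np.vstack([np.hstack(T[:2]),np.hstack([T[2],T[2]*0])])[:600])
E
```

```text
clock: 5.53
tool_pos: [0.5715, -0.1617, 0.25]
eef_rot: [0.105, 0.994, 0.0, -0.002]
contact_force: [0.4, -0.7, -2.6]
opening: 0.219
finger_force: 39.8
clock: 6.37
tool_pos: [0.5722, -0.16, 0.2508]
eef_rot: [-0.137, 0.991, 0.0, -0.001]
contact_force: [-0.2, -0.1, -2.2]
opening: 0.221
finger_force: 39.8
pos [ 0.5722 -0.16    0.2508] yaw 1.8447 tilt [-1.6e-03  4.0e-04 -1.0e+00] F [-0.21 -0.12 -2.23] t 6.3667 q7 1.52
shift [-0.0007 -0.0002  0.0008]
turn [ 0.0008 -0.0015 -0.0013]
```

View pics/t2.png

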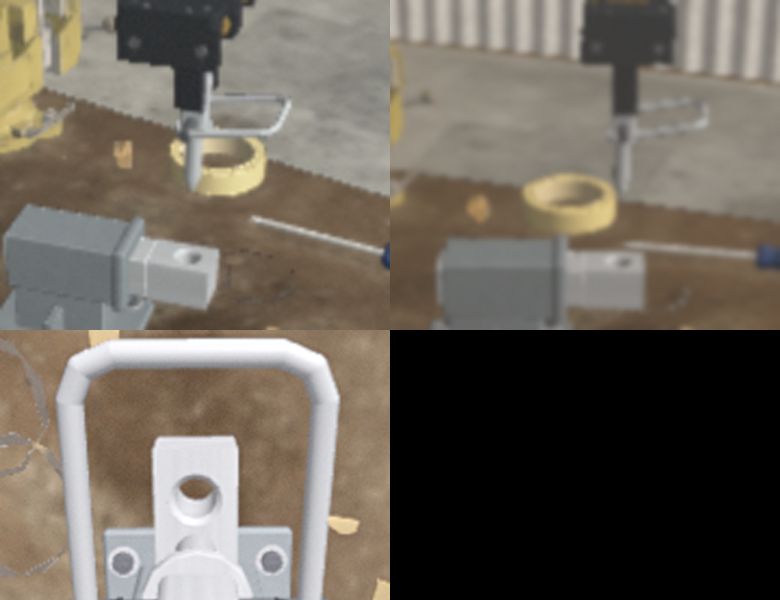

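Tiles: the pin hangs upright. Its tip is at scene px (314,143) and side px (293,144). The hole is at scene (313,166), side (293,167) and wrist (280,198). Bar and loop are parallel. Next I triangulate the offset.

```bash
python3 - <<'E'
from h import *
Z={n:np.load(n+"2.npz") for n in("scene","side","wrist")}
def tri(px):
    A=[];b=[]
    for n,uv in px.items():
        z=Z[n];p=cv2.undistortPoints(np.array([[uv]],float),z["K"],z["D"])[0,0];V=z["V"]
        for k in(0,1): A.append(V[k,:3]-p[k]*V[2,:3]);b.append(p[k]*V[2,3]-V[k,3])
    x,res,_,_=np.linalg.lstsq(np.array(A),np.array(b),rcond=None);return x.round(4),res
tip=dict(scene=(314,143.2),side=(293,144.2));hole=dict(scene=(313.3,166),side=(293.3,167.3))
print("tip",tri(tip),"hole",tri(hole),tri({**hole,"wrist":(280.5,198)}))
for n,uv in {**hole,"wrist":(280.5,198)}.items(): print(n,"hole@.1",ray(Z[n],uv,.1).round(4))
zt=.2508-.0928+.0565-.051
for n,uv in tip.items(): print(n,"tip@",zt,ray(Z[n],uv,zt).round(4))
W=Z["wrist"]["W"];m=np.zeros(W.shape[:2],bool);m[165:230,250:310]=1;m&=abs(W[...,2]-.1005)<.004
P=W[m];print("barW",cv2.minAreaRect((P[:,:2]*1000).astype(np.float32)),P[:,2].mean())
m=np.zeros(W.shape[:2],bool);m[120:270,210:350]=1;m&=(W[...,2]>.2)&(W[...,2]<.255);P=W[m]
print("loopW",cv2.minAreaRect((P[:,:2]*1000).astype(np.float32)),P[:,2].min(),P[:,2].max())
E
```

```text
tip (array([ 0.5658, -0.1556,  0.1672]), array([3.65536659e-07])) hole (array([ 0.5631, -0.1541,  0.1047]), array([3.48278423e-07])) (array([ 0.5685, -0.1607,  0.1008]), array([5.00178252e-05]))
scene hole@.1 [ 0.5669 -0.1606  0.1   ]
side hole@.1 [ 0.5649 -0.1623  0.1   ]
wrist hole@.1 [ 0.5744 -0.1597  0.1   ]
scene tip@ 0.16350000000000003 [ 0.5683 -0.1604  0.1635]
side tip@ 0.16350000000000003 [ 0.5682 -0.1644  0.1635]
barW ((577.5045776367188, -159.20899963378906), (51.27082824707031, 35.8685302734375), 16.544937133789062) 0.10063898078408583
loopW ((542.7396240234375, -168.50762939453125), (71.86138153076172, 65.57435607910156), 16.300392150878906) 0.21499924641550316 0.25499868509367984
```

```bash
python3 -m inch '-0.8 0.0007 0 0.02 0 0 0;-0.8 0 0 0.02 0 0 0;-0.8 0 0 0.015 0 0 0;-0.8 0 0 0.01 0 0 0;-0.8 0 0 0.008 0 0 0;-0.8 0 0 0 0 0 0;-0.8 0 0 0 0 0 0'
python3 - <<'E'
from h import *
err((.573,-.160,.1363),1.571+.28)
T=[]
for n,b in(("scene",(260,110)),("side",(235,110))):
    im,d,W=shot(n,n+"3");a,c=b
    T.append(cv2.resize(im[c:c+80,a:a+90,::-1],(390,347),interpolation=cv2.INTER_CUBIC))
cv2.imwrite("pics/t3.png",np.hstack(T))
E
```

```text
clock: 7.1
tool_pos: [0.5724, -0.16, 0.1789]
eef_rot: [-0.137, 0.991, 0.0, 0.0]
contact_force: [0.9, -0.4, -1.8]
opening: 0.221
finger_force: 39.8
pos [ 0.5724 -0.16    0.1789] yaw 1.8463 tilt [ 4.e-04  1.e-04 -1.e+00] F [ 0.93 -0.42 -1.77] t 7.1 q7 1.45
shift [-0.0006 -0.0002  0.0426]
turn [ 0.      0.0004 -0.0047]
```

View pics/t3.png

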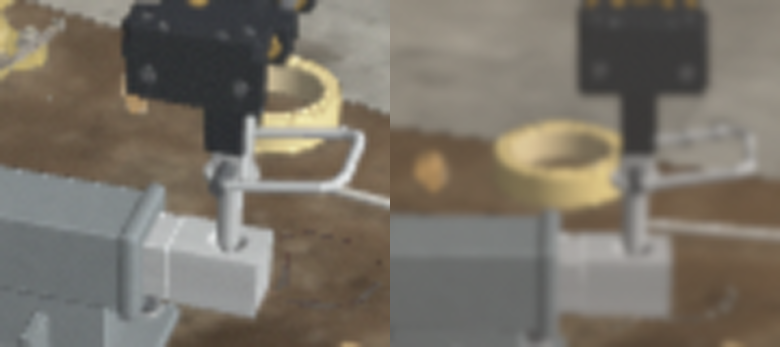

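The tip has entered the hole at tile (230,245) with no side force. Now I push it down gently.

```bash
python3 -m inch '-0.8 0 0 0.006 0 0 0;-0.8 0 0 0.006 0 0 0;-0.8 0 0 0.006 0 0 0;-0.8 0 0 0 0 0 0'; python3 -m inch '-0.8 0 0 0.006 0 0 0;-0.8 0 0 0.006 0 0 0;-0.8 0 0 0.006 0 0 0;-0.8 0 0 0.003 0 0 0;-0.8 0 0 0 0 0 0;-0.8 0 0 0 0 0 0'
python3 -c "
from h import *
err((.573,-.160,.1363),1.571+.28)"
```

```text
clock: 7.53
tool_pos: [0.5712, -0.1603, 0.1593]
eef_rot: [-0.137, 0.991, 0.0, -0.001]
contact_force: [0.1, 0.9, -2.9]
opening: 0.222
finger_force: 39.8
clock: 8.03
tool_pos: [0.5721, -0.1601, 0.1395]
eef_rot: [-0.137, 0.991, 0.0, -0.0]
contact_force: [1.0, 0.2, -2.5]
opening: 0.227
finger_force: 39.8
pos [ 0.5721 -0.1601  0.1395] yaw 1.8464 tilt [-3.e-04  2.e-04 -1.e+00] F [ 1.    0.19 -2.47] t 8.0333 q7 1.41
shift [-0.0009 -0.0002  0.0032]
turn [ 0.0003 -0.0002 -0.0046]
```

```bash
python3 -m inch '-0.8 0 0 0.0015 0 0 0;-0.8 0 0 0.0015 0 0 0;-0.8 0 0 0 0 0 0;-0.8 0 0 0 0 0 0';  python3 -m inch '-0.8 0 0 0.0015 0 0 0;-0.8 0 0 0 0 0 0;-0.8 0 0 0 0 0 0'
```

```text
clock: 8.37
tool_pos: [0.5723, -0.1601, 0.1369]
eef_rot: [-0.137, 0.991, -0.0, 0.0]
contact_force: [1.0, -0.1, -2.1]
opening: 0.22
finger_force: 39.8
clock: 8.62
tool_pos: [0.5725, -0.1602, 0.1368]
eef_rot: [-0.137, 0.991, -0.001, 0.001]
contact_force: [-3.2, -0.6, 8.3]
opening: 0.223
finger_force: 39.8
```

```bash
python3 -m inch '0 0 0 -0.001 0 0 0;0 0 0 0 0 0 0;0 0 0 0 0 0 0;0 0 0 0 0 0 0;0 0 0 -0.01 0 0 0;0 0 0 -0.015 0 0 0;0 0 0 -0.02 0 0 0;0 0 0 -0.015 0 0 0;-1 0.02 0 0 0 0 0;-1 0.02 0 0 0 0 0;-1 0.023 0 0 0 0 0;-1 0 0 0 0 0 0;-1 0 0 0 0 0 0;-1 0 0 0 0 0 0'
python3 - <<'E'
from h import *
err((.573-.063*.961,-.160-.063*.276,.146),1.571+.28)
T=[]
for n,b in(("scene",(260,110)),("side",(235,110))):
    im,d,W=shot(n,n+"4");a,c=b
    T.append(cv2.resize(im[c:c+80,a:a+90,::-1],(390,347),interpolation=cv2.INTER_CUBIC))
    m=(W[...,2]>.1)&(W[...,2]<.148)&(np.hypot(W[...,0]-.512,W[...,1]+.178)<.03);P=W[m]
    if len(P): print(n,"crossbar",len(P),np.median(P,0).round(4))
    m=(W[...,2]>.112)&(W[...,2]<.16)&(np.hypot(W[...,0]-.573,W[...,1]+.160)<.02);P=W[m]
    if len(P): print(n,"head top",P[:,2].max(),P.mean(0))
cv2.imwrite("pics/t4.png",np.hstack(T))
E
```

```text
clock: 9.78
tool_pos: [0.5126, -0.177, 0.1969]
eef_rot: [-0.137, 0.991, 0.0, 0.001]
contact_force: [0.9, 0.8, 0.0]
opening: 0.068
finger_force: 0.0
pos [ 0.5126 -0.177   0.1969] yaw 1.8464 tilt [ 2.e-03  3.e-04 -1.e+00] F [0.85 0.8  0.01] t 9.7833 q7 1.46
shift [ 0.0004 -0.0003  0.0509]
turn [-0.0003  0.002  -0.0046]
scene crossbar 52 [ 0.5085 -0.1818  0.1262]
scene head top 0.15505175434356738 [ 0.56673801 -0.15415435  0.13558318]
side crossbar 43 [ 0.5109 -0.1852  0.1255]
side head top 0.15541713043623323 [ 0.56820446 -0.1525609   0.13596077]
```

View pics/t4.png

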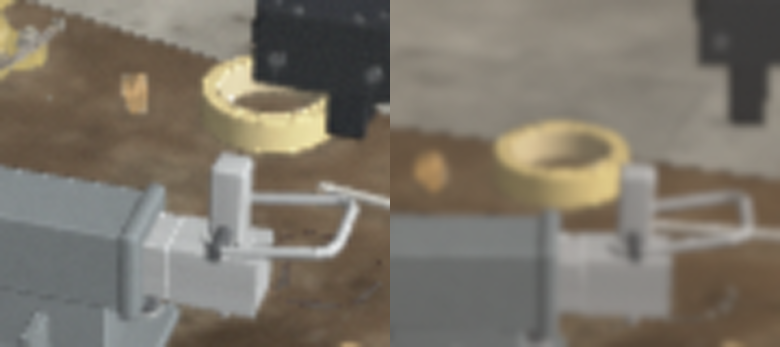

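Tiles: the pin is seated with its flange on the bar, and the loop reaches past the end with the fingers above its crossbar. Now I press down.

```bash
python3 -m inch '-1 0 0 0.02 0 0 0;-1 0 0 0.02 0 0 0;-1 0 0 0.013 0 0 0;-1 0 0 0.005 0 0 0;-1 0 0 0.004 0 0 0;-1 0 0 0.004 0 0 0;-1 0 0 0.004 0 0 0;-1 0 0 0 0 0 0'; python3 -m inch '-1 0 0 0.004 0 0 0;-1 0 0 0.004 0 0 0;-1 0 0 0.004 0 0 0;-1 0 0 0.004 0 0 0;-1 0 0 0.004 0 0 0;-1 0 0 0.004 0 0 0;-1 0 0 0.004 0 0 0;-1 0 0 0.004 0 0 0;-1 0 0 0 0 0 0;-1 0 0 0 0 0 0;-1 0 0 0 0 0 0;-1 0 0 0 0 0 0'
python3 - <<'E'
from h import *
T=[]
for n,b in(("scene",(260,110)),("side",(235,110))):
    im,d,W=shot(n,n+"5");a,c=b
    T.append(cv2.resize(im[c:c+80,a:a+90,::-1],(390,347),interpolation=cv2.INTER_CUBIC))
cv2.imwrite("pics/t5.png",np.hstack(T))
E
```

```text
clock: 10.55
tool_pos: [0.512, -0.1771, 0.1262]
eef_rot: [-0.137, 0.991, 0.0, 0.0]
contact_force: [0.1, 0.1, -0.4]
opening: 0.004
finger_force: 0.3
clock: 11.55
tool_pos: [0.5117, -0.1773, 0.0944]
eef_rot: [-0.137, 0.991, -0.0, 0.0]
contact_force: [-0.6, -0.2, 0.9]
opening: 0.003
finger_force: 0.0
```

View pics/t5.png

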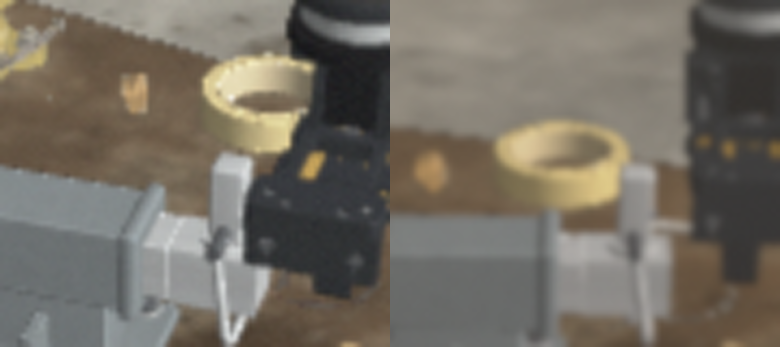

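The loop now hangs shut beside the shank and under the bar. I'll retreat outward and up, then check.

```bash
python3 -m inch '-1 0.005 0 -0.01 0 0 0;-1 0.01 0 -0.02 0 0 0;-1 0 0 -0.03 0 0 0;-1 0 0 -0.03 0 0 0;-1 0 0 -0.03 0 0 0;-1 0 0 -0.03 0 0 0;-1 0 0 -0.03 0 0 0;-1 0 0 0 0 0 0;-1 0 0 0 0 0 0;-1 0 0 0 0 0 0'
python3 - <<'E'
from h import *
T=[]
for n,b in(("scene",(260,120)),("side",(235,120))):
    im,d,W=shot(n,n+"6");a,c=b
    T.append(cv2.resize(im[c:c+80,a:a+90,::-1],(390,347),interpolation=cv2.INTER_CUBIC))
    m=(W[...,2]>.105)&(W[...,2]<.125)&(np.hypot(W[...,0]-.573,W[...,1]+.160)<.04);print(n,m.sum())
cv2.imwrite("pics/t6.png",np.hstack(T))
E
```

```text
clock: 12.48
tool_pos: [0.4962, -0.1817, 0.2741]
eef_rot: [-0.137, 0.991, -0.0, -0.0]
contact_force: [-0.1, -0.2, 0.6]
opening: 0.0
finger_force: 0.0
scene 98
side 73
```

View pics/t6.png

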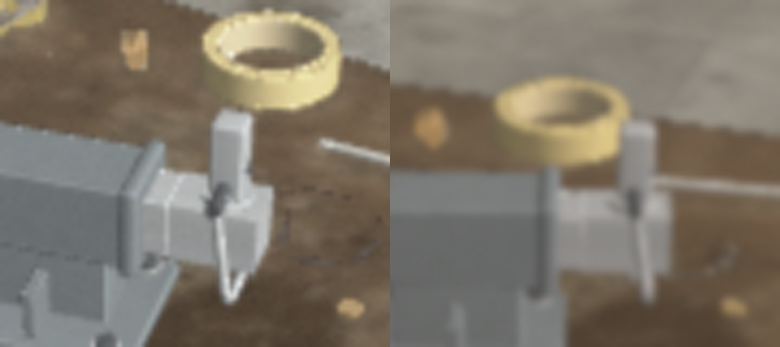

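The pin is upright and fully down. The loop is shut with its crossbar under the bar, at tile (230,298), and the gripper is clear.

```bash
python3 -c "
from plant import r
print(r.finish_job())"
```

```text
the job is handed in; nothing more can be done
None
```

The looped hitch pin is fully down through the drawbar's hole with its loop snapped shut under the bar, the gripper is clear, the plain pin was left untouched in its block, and the job is handed in at about 12.6 s.

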